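Sweep the tealights into the holder

TASK

Sweep the three loose tealights across the shelf top into the open-fronted wooden holder, so that all three stand upright wholly inside it. Only push them with the fingers: never pick up or lift a tealight off the shelf, and leave the mug, the frosted glass votive holder and the stacked pair of remotes where they are.

Things in the scene. Friction and masses are not known exactly. Their poses are not given: they have to be found in the camera images.
- tealight_a: one of three identical unlit tealights standing loose on the shelf top: aluminium cup with white wax, a disc 38 mm in diameter and 16 mm high (plus a 6 mm wick), about 16 g, slides easily; origin at the centre of its underside, z up
- tealight_b: one of three identical unlit tealights standing loose on the shelf top: aluminium cup with white wax, a disc 38 mm in diameter and 16 mm high (plus a 6 mm wick), about 16 g, slides easily; origin at the centre of its underside, z up
- tealight_c: one of three identical unlit tealights standing loose on the shelf top: aluminium cup with white wax, a disc 38 mm in diameter and 16 mm high (plus a 6 mm wick), about 16 g, slides easily; origin at the centre of its underside, z up
- holder: three-sided wooden holder fixed on the shelf top, no floor (tealights slide straight in); walls 10 mm thick, 25 mm high. Inside 95 mm deep (its x), 150 mm wide (its y). Origin: centre of the inside, at shelf level. Its +x points from the open front to the back wall: mouth at x = -47.5 mm, back wall's inner face at x = +47.5 mm, side walls' inner faces at y = +-75 mm
- mug: bystander, empty white ceramic mug, 80 mm in diameter, 92 mm high, loose, with a handle reaching about 35 mm out on its +y side; origin at the centre of its underside
- votive: bystander, frosted glass votive holder, an open cup 68 mm in diameter and 65 mm high, loose; origin at the centre of its underside
- remote_low: bystander, lower of two stacked black remotes, 44 mm (x) by 160 mm (y) by 18 mm high, loose; origin at the centre of its underside
- remote_top: bystander, upper remote lying loose on the lower one, same size, so the stack is 36 mm high; origin at the centre of its underside
Mind the look-alikes: they are no part of the job. Leave any green look-alike of the tealight_c alone.

How it is judged:
By the outcome, as a careful person would: the job done as asked, in the order asked, and still so for the second after the job is handed in, with the robot touching nothing.
It also fails if it takes over 72 s, if anything falls off the work surface, if the arm or the gripper's body presses on something with over 40 N, if the wrist force passes 120 N, or if a joint passes its speed limit or range.

ROBOT

A 6-joint arm with a two-finger parallel gripper is mounted at the origin on the work surface. World frame = base frame: x ahead of the robot, y to its left, z up, the work surface at z = 0. Lengths are in m, angles in degrees, forces in N, time in s.
With the tool pointing down it reaches from about 0.275 to 0.725 m from the base axis. Payload 15.9 kg.
Tool frame: the origin (TCP) lies at the centre of the arm's flange, where the gripper is bolted on; the fingertips stand 173 mm ahead of it and the grasp point (between the pads) lies 155 mm ahead of it; y points along the fingers, z is the direction in which the jaws open and shut, and the axes are right-handed (so a half turn about y gives the same grasp; the last joint's range is limited). The gripper opens to 85 mm and grips with 20 to 120 N. Pads are 22 mm wide; open, the fingers measure 114 mm over their backs; the gripper's body (76 mm by 85 mm) begins 54 mm behind the grasp point. The pads swing forward as they close: fully open they stand 13 mm farther back than shut.
Start: joints at [69.729, 12.198, -1.971, 75.831, 0, 90], TCP at [0.173, 0.469, 0.405] pointing down, gripper open.
Joint ranges: [-170.91, 170.91], [-42.67, 98.43], [-65.05, 77.54], [-120.47, 116.71], [-90, 82.35], [-180, 180]. Speed limits (degrees/s): [108.29, 108.29, 136.94, 147.25, 180, 180].

INTERFACE

Orientations are given as a 3x3 rotation matrix whose columns are the frame's x, y, z axes.
In Python, from workcell import sense, capture, camera_params, finish_job gives the robot as it stands.
- The arm moves only by the tool step_arm, never from a script. Its argument "increments" is a list of rows, each a list of 7 numbers: the shift along the tool's x, y, z each as a share of 0.3 m, from -1 to 1, then the turn, a rotation vector about the tool's x, y, z each as a share of 60 degrees, from -1 to 1, then the opening in per cent of the stroke, from 0 (shut) to 100 (fully open). In form: [[tx, ty, tz, wx, wy, wz, fingers], ...]. A call has 1 to 12 rows; each row shifts and turns the commanded pose from where the row before left it, along the tool's axes as they then stand; what a row does not reach is not made up. A row lasts 1/12 s, in which the tool goes at most 41.7 mm and 7.16 degrees, less where a joint would pass 70% of its speed; a pose out of reach is approached as far as the arm can. A call with a number of a shift or a turn outside -1 to 1 is refused whole. A call with a gripper value outside its range is refused whole. The fingers move at their own pace and stop on an object; "newtons" is the grip in N (left out, the last holds). Time passes only in rows, so rows that do not move let the fingers close. It gives the time, the measured TCP pose, the force and the opening at its end, in the units of the state.
- sense(): the state, without advancing time (a new reading comes with each control period).
- capture(name): name is "scene" or "top" or "wrist"; returns the picture (384x512x3 uint8, red, green, blue); there is no depth.
- camera_params(name): a dict with "mtx" (3x3 intrinsics, pixels), "world_to_cam" (4x4, takes a point from world to camera coordinates). Camera axes: x right, y up, looking along -z (the intrinsics and any distortion apply to the point x, -y, -z); pixel columns grow to the right and rows downward; lengths in m; the calibration is good to about 2 mm. A picture is of the moment at which its call begins: read the wrist's pose just before it. camera_params takes no time and is no camera call; for the wrist camera it gives the pose at the moment of the call.
- finish_job(): hands the job in, once; it reports no verdict.
The state is a dict: "t": time; "qpos": joint angles; "joint_vel": joint speeds; "effort": joint torques, N m; "position": TCP position; "tcp_rot": TCP orientation; "contact_force": force on the tool from outside, world axes, zero at the start; "torque": the same for the moment, N m; "grip_width": opening from 0.0 (shut) to 1.0 (fully open).
Only numpy, scipy, OpenCV 4.12 (cv2) and the standard library are available. Lean on these libraries where they do the work, as an engineer would, in place of code of your own. Each camera call takes 0.05 s, during which the arm holds its last target.

## Working session

There is one attempt and no reset: what is moved stays moved. The work goes in short steps, Python scripts to look and compute and a tool call to move; the robot and the scene stay as the last step left them, time stands still between calls to the robot, and variables do not carry over. Pictures are saved under pics/ and viewed, and the job is handed in when it is done.

Besides the shell and the picture viewer there is one more tool, called after "Emit:" as a command line: name --pt "numbers of a row" for each row, then --argument value for the rest. step_arm: Moves the arm, as the interface text tells. Its arguments: {"type":"object","properties":{"increments":{"type":"array"},"newtons":{"type":"number"}},"required":["increments"]}

```bash
mkdir -p pics
python3 - <<'E'
from workcell import sense, capture, camera_params
import cv2,numpy as np
s=sense();print({k:np.round(v,3).tolist() for k,v in s.items()})
for n in("scene","top"):
    p=camera_params(n);print(n,np.round(p["mtx"],1).tolist(),np.round(p["world_to_cam"],3).tolist(),p.keys())
    im=capture(n);np.save(f"pics/{n}.npy",im);cv2.imwrite(f"pics/{n}0.png",im[...,::-1])
E
```

```text
{'t': 0.0, 'qpos': [69.728, 12.225, -2.007, 75.832, -0.002, 90.003], 'joint_vel': [-0.139, 0.005, -0.002, 0.009, -0.074, -0.043], 'effort': [-0.002, -68.616, 48.712, 0.017, -0.0, 0.0], 'position': [0.173, 0.469, 0.404], 'tcp_rot': [[0.938, -0.0, 0.347], [-0.347, -0.001, 0.938], [0.0, -1.0, -0.001]], 'contact_force': [-0.128, -0.584, 0.117], 'torque': [0.012, -0.005, 0.008], 'grip_width': 0.998}
scene [[455.2, 0.0, 253.5], [0.0, 455.2, 191.3], [0.0, 0.0, 1.0]] [[-0.89, 0.455, -0.024, 0.493], [-0.288, -0.523, 0.802, 0.116], [0.352, 0.721, 0.597, -1.235], [0.0, 0.0, 0.0, 1.0]] dict_keys(['mtx', 'world_to_cam'])
top [[435.5, 0.0, 247.0], [0.0, 435.5, 194.9], [0.0, 0.0, 1.0]] [[-0.016, -1.0, 0.011, 0.013], [0.986, -0.014, 0.166, -0.545], [-0.166, 0.013, 0.986, -0.887], [0.0, 0.0, 0.0, 1.0]] dict_keys(['mtx', 'world_to_cam'])
```

View pics/top0.png

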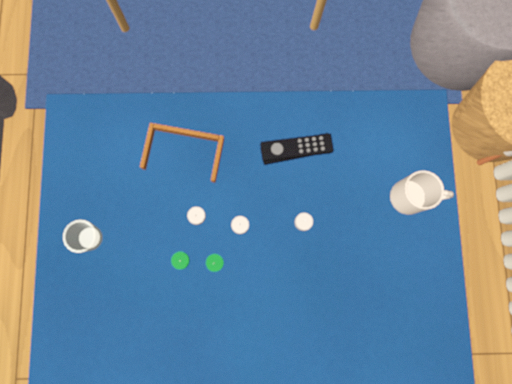

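View pics/scene0.png

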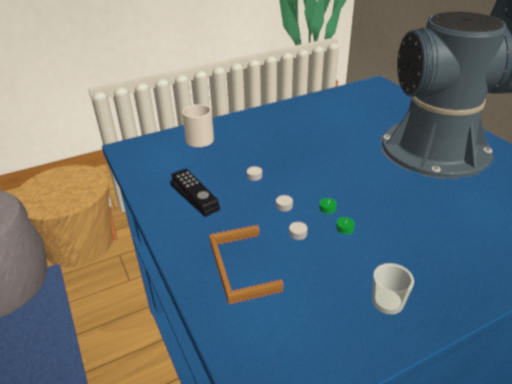

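The top view shows white tealights near (196,215), (240,225) and (304,221), and green look-alikes at (180,260) and (214,262). The holder's open side faces down in the image, with its back corners at (152,125) and (222,137). The remotes are at (297,148), the mug at (420,192) and the votive at (82,236).

```bash
cat > h.py <<'E'
import numpy as np,cv2
from workcell import camera_params
def ray(p,uv,z):
    M=p["mtx"];T=p["world_to_cam"];R=T[:3,:3];c=-R.T@T[:3,3]
    d=np.linalg.inv(M)@np.array([uv[0],uv[1],1.]);d=R.T@np.array([d[0],-d[1],-d[2]])
    return (c+d*(z-c[2])/d[2])[:2]
def blobs(mask,amin=40):
    cs,_=cv2.findContours(mask.astype(np.uint8),cv2.RETR_EXTERNAL,cv2.CHAIN_APPROX_NONE)
    return [c for c in cs if cv2.contourArea(c)>amin]
def masks(im):
    hsv=cv2.cvtColor(im,cv2.COLOR_RGB2HSV);h,s,v=[hsv[...,i].astype(int) for i in range(3)]
    return dict(white=(s<70)&(v>150),green=(h>45)&(h<80)&(s>120),wood=(h>4)&(h<16)&(s>120)&(v>90),black=(v<60))
E
python3 - <<'E'
from h import *
for n in("top","scene"):
    im=np.load(f"pics/{n}.npy");p=camera_params(n);m=masks(im)
    for k,z in(("white",.016),("green",.016),("wood",.025),("black",.036)):
        for c in blobs(m[k]):
            M=cv2.moments(c);u=M["m10"]/M["m00"],M["m01"]/M["m00"]
            w=ray(p,u,z)
            if not(0.1<w[0]<.9 and abs(w[1])<.6):continue
            print(n,k,np.round(u,1),int(M["m00"]),np.round(w,4))
            if k in("wood","black"):
                a=cv2.approxPolyDP(c,3,True)[:,0]
                print("   ",[(tuple(q.tolist()),np.round(ray(p,q,z),3).tolist()) for q in a])
E
```

```text
top white [508.8 283.7] 56 [ 0.3482 -0.5554]
top white [507.7 260.9] 88 [ 0.3968 -0.5586]
top white [506.5 238.3] 127 [ 0.4456 -0.5617]
top white [ 80.1 235.9] 953 [0.4648 0.3671]
top white [239.6 224.3] 261 [0.4848 0.0214]
top white [303.5 221.2] 270 [ 0.4896 -0.1185]
top white [505.4 215.6] 163 [ 0.4954 -0.5649]
top white [195.9 215.1] 262 [0.5065 0.1168]
top white [504.2 193.4] 210 [ 0.5451 -0.5681]
top white [418.3 192.5] 1857 [ 0.5497 -0.3762]
top white [503.3 171.2] 252 [ 0.5955 -0.5717]
top white [276.6 148.3] 79 [ 0.6552 -0.0641]
top white [ 35.7 259.1] 53 [0.4166 0.4596]
top green [214.1 262.3] 209 [0.4037 0.0773]
top green [179.8 260.1] 218 [0.4096 0.151 ]
top wood [487.8 158.9] 105 [ 0.6222 -0.5346]
    [((502, 155), [0.631, -0.567]), ((487, 156), [0.629, -0.533]), ((477, 163), [0.613, -0.509])]
top wood [174.2 139. ] 157 [0.6769 0.1648]
    [((141, 166), [0.616, 0.237]), ((145, 165), [0.618, 0.228]), ((155, 128), [0.703, 0.208]), ((216, 139), [0.676, 0.072]), ((218, 148), [0.655, 0.067]), ((217, 140), [0.674, 0.069]), ((222, 137), [0.68, 0.058]), ((221, 143), [0.666, 0.06
[... 1398 characters left out ...]
26), [0.585, 0.078]), ((210, 235), [0.683, 0.057]), ((225, 290), [0.716, 0.206]), ((229, 286), [0.706, 0.201]), ((216, 244), [0.683, 0.087]), ((256, 235), [0.6, 0.102]), ((258, 229), [0.587, 0.088]), ((230, 238), [0.65, 0.085]), ((210, 236), [0.684, 0.06])]
scene wood [113.1 229.5] 81 [ 0.8566 -0.0574]
    [((110, 214), [0.851, -0.112]), ((115, 240), [0.861, -0.023])]
scene black [196.3 195.4] 834 [ 0.6628 -0.0698]
    [((172, 174), [0.683, -0.179]), ((172, 186), [0.699, -0.131]), ((204, 215), [0.674, 0.003]), ((218, 209), [0.639, -0.001]), ((216, 199), [0.629, -0.036]), ((199, 182), [0.638, -0.116]), ((187, 188), [0.671, -0.107]), ((175, 176), [0.68, -0.167]), ((186, 170), [0.647, -0.179])]
```

```bash
cat >> h.py <<'E'
def wood(im):
    hsv=cv2.cvtColor(im,cv2.COLOR_RGB2HSV);h,s,v=[hsv[...,i].astype(int) for i in range(3)]
    return ((h<25)&(s>60)&(v>60))
E
python3 - <<'E'
from h import *
im=np.load("pics/top.npy");p=camera_params("top")
m=wood(im);m2=np.zeros_like(m);m2[115:190,130:235]=m[115:190,130:235]
pts=np.vstack([np.argwhere(m2)[:,::-1]]).astype(float)
w=np.array([ray(p,q,.025) for q in pts])
r=cv2.minAreaRect((w*1000).astype(np.float32));print(r,np.round(cv2.boxPoints(r)).tolist())
v=im[100:200,120:350,::-1];cv2.imwrite("pics/hold.png",cv2.resize(v,None,fx=3.4,fy=3.4,interpolation=cv2.INTER_NEAREST))
E
```

```text
((648.0416259765625, 147.75473022460938), (170.14117431640625, 106.23953247070312), 78.55585479736328) [[579.0, 75.0], [683.0, 54.0], [717.0, 221.0], [613.0, 242.0]]
```

View pics/hold.png

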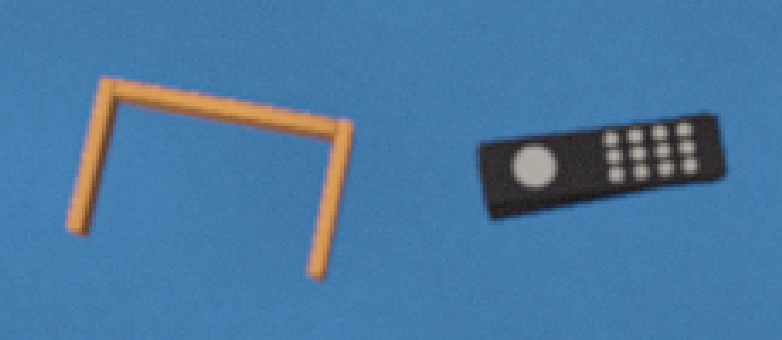

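```bash
cat >> h.py <<'E'
from workcell import sense
C0=np.array([.643,.1488]);YAW=-11.44
_c,_s=np.cos(np.radians(YAW)),np.sin(np.radians(YAW));RH=np.array([[_c,-_s],[_s,_c]])
def toH(w):return RH.T@(np.asarray(w)-C0)
def toW(h):return C0+RH@(np.asarray(h)/1000)
def plan(h,head,z):
    """h: tool centre in holder mm; head: tool-x heading in holder frame deg; turn first, then shift"""
    s=sense();R=s["tcp_rot"];th=np.degrees(np.arctan2(R[1,0],R[0,0]))
    dth=(YAW+head-th+180)%360-180
    t=np.radians(YAW+head);w=toW(h);d=np.array([*w,z])-s["position"]
    X=np.array([np.cos(t),np.sin(t),0]);Z=np.array([-np.sin(t),np.cos(t),0])
    sh=np.array([d@X,-d[2],d@Z])/.3
    print("t",round(s["t"],2),"pos",np.round(s["position"],4),"holder",np.round(toH(s["position"][:2])*1000,1),"turn wy total",round(-dth/60,3),"shift shares total",np.round(sh,3),"tilt",np.round(R[2],4), "F",np.round(s["contact_force"],1),"g",round(float(s["grip_width"]),3),"q6",round(float(s["qpos"][5]),1))
def pushpt(disc,head,back):
    r=np.radians(head);return np.array(disc)-back*np.array([np.cos(r),np.sin(r)])
E
python3 - <<'E'
from h import *
for n,w in dict(A=(.507,.118),B=(.4855,.0228),C=(.4905,-.117),rem=(.619,-.034),vot=(.46,.36)).items(): print(n,np.round(toH(w)*1000,1))
a=toH((.507,.118))*1000;d=np.array([0,50])-a;hd=np.degrees(np.arctan2(d[1],d[0]));print(hd)
plan(pushpt(a,hd,50),hd,.28)
E
```

```text
A [-127.2  -57.2]
B [-129.4 -154.7]
C [ -96.8 -290.8]
rem [  12.7 -183.9]
vot [-221.3  170.7]
40.115637894452426
t 0.1 pos [0.1732 0.4689 0.4043] holder [-524.   220.6] turn wy total -0.816 shift shares total [ 0.248  0.414 -1.56 ] tilt [-0.e+00 -1.e+00 -9.e-04] F [-0.4 -0.6  0.2] g 0.997 q6 90.0
```

Emit:
step_arm --pt "0 0 0 0 -0.117 0 16" --pt "0 0 0 0 -0.117 0 16" --pt "0 0 0 0 -0.117 0 16" --pt "0 0 0 0 -0.117 0 16" --pt "0 0 0 0 -0.117 0 16" --pt "0 0 0 0 -0.117 0 16" --pt "0 0 0 0 -0.114 0 16" --pt "0.02 0.03 -0.1 0 0 0 16" --pt "0.02 0.03 -0.1 0 0 0 16" --pt "0.02 0.03 -0.1 0 0 0 16" --pt "0.02 0.03 -0.1 0 0 0 16" --pt "0.02 0.03 -0.1 0 0 0 16" --newtons 30

```text
t: 1.1
position: [0.2721, 0.3505, 0.3591]
tcp_rot: [[0.877, -0.0, -0.48], [0.48, -0.0, 0.877], [-0.0, -1.0, -0.0]]
contact_force: [-0.1, 0.6, 1.3]
grip_width: 0.163
```

Emit:
step_arm --pt "0.01 0.03 -0.1 0 0 0 16" --pt "0.01 0.03 -0.1 0 0 0 16" --pt "0.01 0.03 -0.1 0 0 0 16" --pt "0.01 0.03 -0.1 0 0 0 16" --pt "0.01 0.03 -0.1 0 0 0 16" --pt "0.01 0.02 -0.1 0 0 0 16" --pt "0.01 0.02 -0.1 0 0 0 16" --pt "0.01 0.02 -0.1 0 0 0 16" --pt "0.01 0.02 -0.1 0 0 0 16" --pt "0.01 0.02 -0.1 0 0 0 16" --pt "0.01 0 -0.06 0 0 0 16" --pt "0 0 0 0 0 0 16"

```text
t: 2.1
position: [0.4545, 0.0863, 0.2841]
tcp_rot: [[0.879, -0.0, -0.477], [0.477, -0.001, 0.879], [-0.001, -1.0, -0.0]]
contact_force: [-0.7, 1.1, 0.5]
grip_width: 0.163
```

Run:
```python
from h import *
plan(pushpt((-127.2,-57.2),40.1,50),40.1,.18)
```

```text
t 2.1 pos [0.4545 0.0863 0.2841] holder [-172.3  -98.6] turn wy total -0.002 shift shares total [0.037 0.347 0.009] tilt [-7.e-04 -1.e+00 -4.e-04] F [-0.7  1.1  0.5] g 0.163 q6 -17.8
```

Emit:
step_arm --pt "0 0.09 0 0 0 0 16" --pt "0.01 0.09 0.009 0 0 0 16" --pt "0 0.08 0 0 0 0 16" --pt "0 0.06 0 0 0 0 16" --pt "0 0.02 0 0 0 0 16" --pt "0 0 0 0 0 0 16"

```text
t: 2.6
position: [0.4537, 0.0926, 0.1816]
tcp_rot: [[0.877, -0.003, -0.48], [0.48, -0.001, 0.877], [-0.003, -1.0, 0.001]]
contact_force: [-1.5, -0.1, -0.3]
grip_width: 0.159
```

Run:
```python
from h import *
from workcell import capture
plan(pushpt((0,50),40.1,28),40.1,.18)
for n in("scene","wrist"):cv2.imwrite(f"pics/{n}1.png",capture(n)[...,::-1])
```

```text
t 2.6 pos [0.4537 0.0926 0.1816] holder [-174.4  -92.6] turn wy total 0.001 shift shares total [ 0.658  0.005 -0.011] tilt [-2.7e-03 -1.0e+00  9.0e-04] F [-1.5 -0.1 -0.3] g 0.159 q6 -17.2
```

View pics/scene1.png

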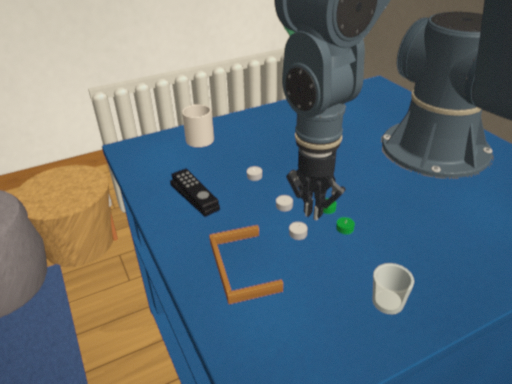

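View pics/wrist1.png

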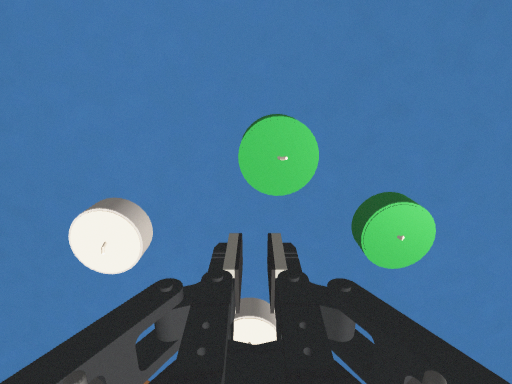

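The wrist view shows A at (255,325), lined up with the finger gap. B at (110,240) and the greens at (278,155) and (397,235) are clear of the fingers.

Emit:
step_arm --pt "0.03 0.005 -0.011 0 0 0 16" --pt "0.02 0 0 0 0 0 16" --pt "0.02 0 0 0 0 0 16" --pt "0.02 0 0 0 0 0 16" --pt "0.03 0 0 0 0 0 16" --pt "0.03 0 0 0 0 0 16" --pt "0.03 0 0 0 0 0 16" --pt "0.03 0 0 0 0 0 16" --pt "0.03 0 0 0 0 0 16" --pt "0.03 0 0 0 0 0 16" --pt "0.03 0 0 0 0 0 16" --pt "0.03 0 0 0 0 0 16"

```text
t: 3.7
position: [0.5437, 0.1376, 0.1812]
tcp_rot: [[0.877, -0.0, -0.48], [0.48, -0.0, 0.877], [-0.0, -1.0, 0.0]]
contact_force: [-0.5, -0.5, -0.1]
grip_width: 0.158
```

Run:
```python
from h import *
from workcell import capture
plan(pushpt((0,50),40.1,28),40.1,.18)
for n in("scene",):cv2.imwrite(f"pics/{n}2.png",capture(n)[100:340,150:420,::-1].repeat(2,0).repeat(2,1))
```

```text
t 3.7 pos [0.5437 0.1376 0.1812] holder [-95.1 -30.7] turn wy total 0.001 shift shares total [0.322 0.004 0.001] tilt [-1.e-04 -1.e+00  0.e+00] F [-0.5 -0.5 -0.1] g 0.158 q6 -14.5
```

View pics/scene2.png

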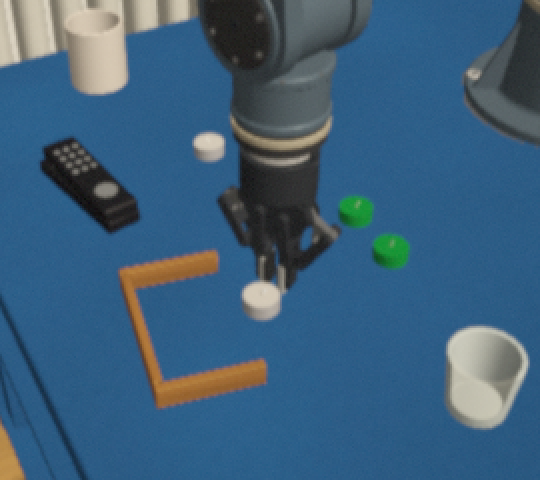

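A sits nested at crop (261,293), centred on the mouth. I'll carry on.

Emit:
step_arm --pt "0.03 0 0 0 0 0 16" --pt "0.03 0 0 0 0 0 16" --pt "0.03 0 0 0 0 0 16" --pt "0.03 0 0 0 0 0 16" --pt "0.03 0 0 0 0 0 16" --pt "0.03 0 0 0 0 0 16" --pt "0.03 0 0 0 0 0 16" --pt "0.02 0 0 0 0 0 16" --pt "0.02 0 0 0 0 0 16" --pt "0.02 0 0 0 0 0 16" --pt "0.01 0 0 0 0 0 16" --pt "0 0 0 0 0 0 16"

```text
t: 4.75
position: [0.617, 0.1777, 0.1811]
tcp_rot: [[0.877, 0.0, -0.48], [0.48, 0.0, 0.877], [0.0, -1.0, -0.0]]
contact_force: [0.2, 0.8, 0.2]
grip_width: 0.159
```

Run:
```python
from h import *
from workcell import capture
plan(pushpt((0,50),40.1,28),40.1,.18)
for n in("scene","top"):
    im=capture(n);p=camera_params(n)
    cv2.imwrite(f"pics/{n}3.png",im[100:340,100:400,::-1].repeat(2,0).repeat(2,1))
    for c in blobs(masks(im)["white"]):
        M=cv2.moments(c);u=M["m10"]/M["m00"],M["m01"]/M["m00"];h=toH(ray(p,u,.016))*1000
        if abs(h[0])<250 and abs(h[1])<330:print(n,np.round(u,1),int(M["m00"]),np.round(h,1))
```

```text
t 4.75 pos [0.617  0.1777 0.1811] holder [-31.2  23.2] turn wy total 0.001 shift shares total [0.044 0.004 0.001] tilt [ 2.e-04 -1.e+00 -0.e+00] F [0.2 0.8 0.2] g 0.159 q6 -12.6
scene [257.6 274.4] 268 [-8.5 43.1]
scene [392.3 286.2] 1487 [-235.5  142.2]
scene [289.2 202.4] 56 [-138.1 -147.5]
scene [275.1 193.9] 103 [-117.2 -187.6]
scene [119.8 198.1] 57 [ 233.3 -280.6]
top [239.7 224.4] 262 [-129.8 -156.4]
top [303.5 221.2] 271 [ -97.4 -292.4]
top [276.7 148.2] 85 [  54.4 -206.4]
top [ 49.5 122.8] 380 [ 17.4 309. ]
top [144.5  93.4] 253 [126. 114.]
top [70.2 86.7] 391 [109.9 284.6]
```

View pics/scene3.png

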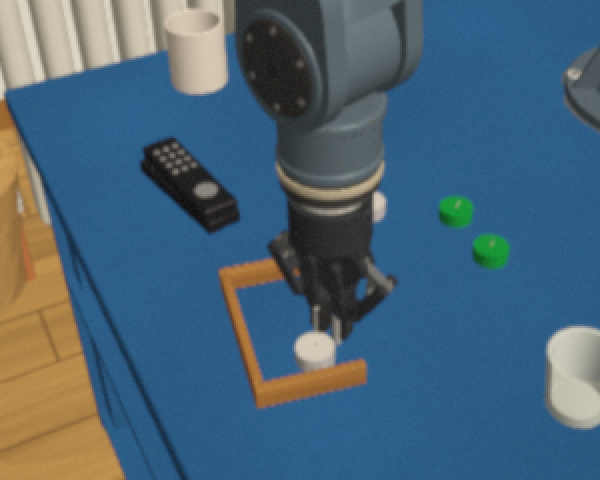

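Emit:
step_arm --pt "0.02 0 0 0 0 0 16" --pt "0.01 0 0 0 0 0 16" --pt "0 0 0 0 0 0 16" --pt "-0.03 0 0 0 0 0 16" --pt "-0.08 0 0 0 0 0 16" --pt "-0.1 -0.05 0 0 0 0 16" --pt "0 -0.1 0 0 -0.1 0 16" --pt "0 -0.1 0 0 -0.1 0 16" --pt "0 0 0 0 -0.11 0 16" --pt "0 0 0 0 -0.11 0 16" --pt "0 0 0 0 -0.11 0 16" --pt "0 0 0 0 0 0 16"

```text
t: 5.85
position: [0.5693, 0.1516, 0.2565]
tcp_rot: [[0.487, 0.0, -0.873], [0.873, 0.0, 0.487], [0.0, -1.0, -0.0]]
contact_force: [0.7, 0.4, -0.7]
grip_width: 0.155
```

Run:
```python
from h import *
plan(pushpt((-129.6,-155.5),72,50),72,.18)
```

```text
t 5.85 pos [0.5693 0.1516 0.2565] holder [-72.8 -11.9] turn wy total 0.004 shift shares total [-0.68   0.255  0.032] tilt [ 3.e-04 -1.e+00 -3.e-04] F [ 0.7  0.4 -0.7] g 0.155 q6 -45.9
```

Emit:
step_arm --pt "-0.1 0 0.01 0 0 0 16" --pt "-0.13 0 0.01 0 0 0 16" --pt "-0.13 0 0.01 0 0 0 16" --pt "-0.13 0 0 0 0 0 16" --pt "-0.1 0 0 0 0 0 16" --pt "-0.06 0 0 0 0 0 16" --pt "-0.03 0 0 0 0 0 16" --pt "0 0.08 0 0 0 0 16" --pt "0 0.08 0 0 0 0 16" --pt "0 0.06 0 0 0 0 16" --pt "0 0.03 0 0 0 0 16" --pt "0 0 0 0 0 0 16"

```text
t: 6.85
position: [0.4604, -0.0212, 0.1797]
tcp_rot: [[0.494, -0.003, -0.869], [0.869, 0.0, 0.494], [-0.001, -1.0, 0.003]]
contact_force: [0.2, -0.4, -0.7]
grip_width: 0.158
```

Run:
```python
from h import *
from workcell import capture
plan(pushpt((-80,-2),72,30),72,.181)
for n in("wrist","scene"):
    im=capture(n);cv2.imwrite(f"pics/{n}4.png",im[...,::-1])
```

```text
t 6.85 pos [ 0.4604 -0.0212  0.1797] holder [-145.2 -202.8] turn wy total -0.003 shift shares total [ 0.604 -0.004  0.   ] tilt [-0.0012 -1.      0.0025] F [ 0.2 -0.4 -0.7] g 0.158 q6 -63.0
```

View pics/wrist4.png

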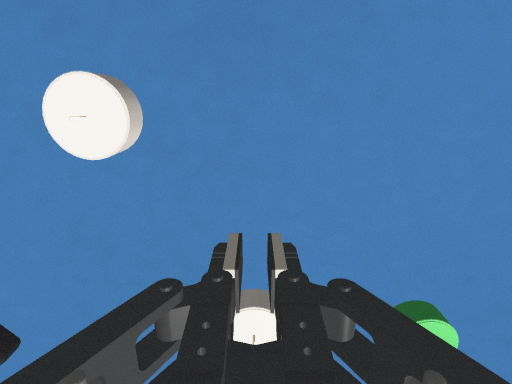

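View pics/scene4.png

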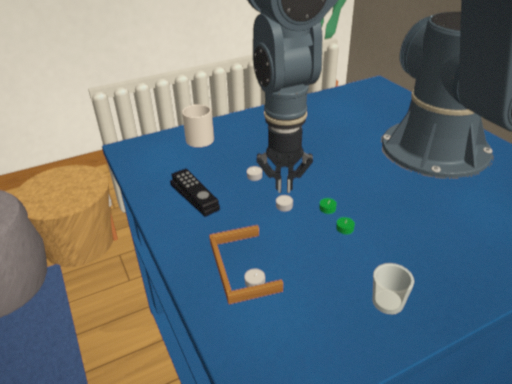

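B is centred in the finger gap in the wrist view, (255,325). In the scene view A stands inside the holder at (254,277). Next I push B to in front of the mouth.

Emit:
step_arm --pt "0.03 0 0 0 0 0 16" --pt "0.02 0 0 0 0 0 16" --pt "0.02 0 0 0 0 0 16" --pt "0.03 0 0 0 0 0 16" --pt "0.03 0 0 0 0 0 16" --pt "0.03 0 0 0 0 0 16" --pt "0.03 0 0 0 0 0 16" --pt "0.03 0 0 0 0 0 16" --pt "0.03 0 0 0 0 0 16" --pt "0.03 0 0 0 0 0 16" --pt "0.03 0 0 0 0 0 16" --pt "0.03 0 0 0 0 0 16"

```text
t: 7.95
position: [0.5116, 0.068, 0.1812]
tcp_rot: [[0.493, -0.0, -0.87], [0.87, -0.0, 0.493], [-0.0, -1.0, 0.0]]
contact_force: [0.0, -0.3, 0.1]
grip_width: 0.161
```

Emit:
step_arm --pt "0.03 0 0 0 0 0 16" --pt "0.03 0 0 0 0 0 16" --pt "0.03 0 0 0 0 0 16" --pt "0.03 0 0 0 0 0 16" --pt "0.03 0 0 0 0 0 16" --pt "0.03 0 0 0 0 0 16" --pt "0.03 0 0 0 0 0 16" --pt "0.02 0 0 0 0 0 16" --pt "0.02 0 0 0 0 0 16" --pt "0.02 0 0 0 0 0 16" --pt "0 0 0 0 0 0 16"

```text
t: 8.87
position: [0.5515, 0.1385, 0.1812]
tcp_rot: [[0.492, 0.0, -0.871], [0.871, 0.0, 0.492], [0.0, -1.0, -0.0]]
contact_force: [-0.3, 0.8, -0.5]
grip_width: 0.158
```

```bash
cat >> h.py <<'E'
def look(tag):
    from workcell import capture
    for n in("scene","top"):
        im=capture(n);p=camera_params(n)
        cv2.imwrite(f"pics/{n}{tag}.png",im[100:340,100:400,::-1].repeat(2,0).repeat(2,1))
        for c in blobs(masks(im)["white"]):
            M=cv2.moments(c);u=M["m10"]/M["m00"],M["m01"]/M["m00"];h=toH(ray(p,u,.016))*1000
            if M["m00"]<400 and abs(h[0])<200 and abs(h[1])<330:print(n,np.round(u,1),int(M["m00"]),np.round(h,1))
E
python3 - <<'E'
from h import *
plan(pushpt((-80,-2),72,30),72,.181)
look(5)
E
```

```text
t 8.87 pos [0.5515 0.1385 0.1812] holder [-87.6 -28.2] turn wy total -0.001 shift shares total [-0.009  0.001  0.003] tilt [ 4.e-04 -1.e+00 -1.e-04] F [-0.3  0.8 -0.5] g 0.158 q6 -46.4
scene [254.7 276.5] 256 [-1.8 46.6]
scene [285.4 252. ] 249 [-78.1   1.4]
scene [254.7 172.1] 137 [ -96.4 -288.7]
scene [297.2 170.8] 79 [-199.1 -262.2]
top [303.5 221.2] 270 [ -97.4 -292.4]
top [ 80.2 175.1] 359 [-87.2 211.4]
top [276.7 148.3] 86 [  54.2 -206.5]
top [179.7 150. ] 264 [9.8 6.8]
top [100.1 140.7] 326 [ -2.2 186.9]
```

View pics/scene5.png

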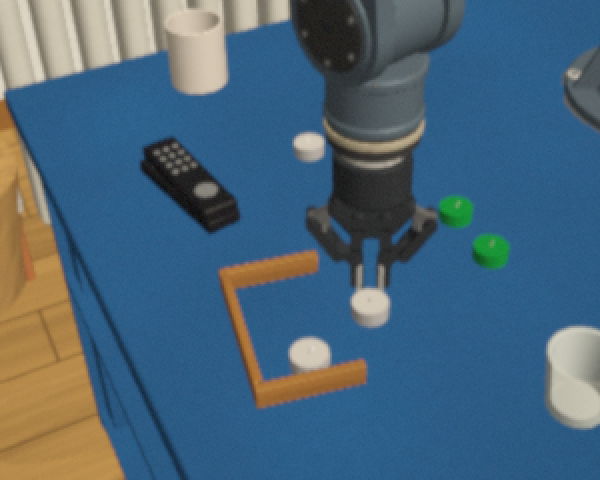

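Emit:
step_arm --pt "-0.05 0 0 0 0 0 16" --pt "-0.1 -0.05 0 0 0 0 16" --pt "0 -0.1 0 0 0.1 0 16" --pt "0 -0.1 0 0 0.11 0 16" --pt "0 0 0 0 0.11 0 16" --pt "0 0 0 0 0.11 0 16" --pt "0 0 0 0 0.11 0 16" --pt "0 0 0 0 0.11 0 16" --pt "0 0 0 0 0.11 0 16" --pt "0 0 0 0 0.11 0 16" --pt "0 0 0 0 0.11 0 16" --pt "0 0 0 0 0.11 0 16"

```text
t: 9.97
position: [0.5286, 0.0981, 0.2562]
tcp_rot: [[0.996, -0.0, 0.092], [-0.092, -0.0, 0.996], [-0.0, -1.0, -0.0]]
contact_force: [0.3, -0.0, -0.0]
grip_width: 0.161
```

Run:
```python
from h import *
plan(pushpt((-79,0),-3,54),-3,.181)
```

```text
t 9.97 pos [0.5286 0.0981 0.2562] holder [-102.   -72.3] turn wy total 0.153 shift shares total [-0.116  0.251  0.245] tilt [-2.e-04 -1.e+00 -1.e-04] F [ 0.3 -0.  -0. ] g 0.161 q6 15.8
```

Emit:
step_arm --pt "0 0 0 0 0.08 0 16" --pt "0 0 0 0 0.073 0 16" --pt "-0.04 0 0.08 0 0 0 16" --pt "-0.04 0 0.08 0 0 0 16" --pt "-0.03 0 0.06 0 0 0 16" --pt "0 0 0.02 0 0 0 16" --pt "0 0 0 0 0 0 16" --pt "0 0.07 0 0 0 0 16" --pt "0 0.08 0 0 0 0 16" --pt "0 0.06 0 0 0 0 16" --pt "0 0.04 0 0 0 0 16" --pt "0 0 0 0 0 0 16"

```text
t: 10.97
position: [0.5136, 0.1749, 0.1789]
tcp_rot: [[0.97, -0.004, 0.244], [-0.244, -0.002, 0.97], [-0.003, -1.0, -0.002]]
contact_force: [-0.3, -0.0, 0.0]
grip_width: 0.159
```

Run:
```python
from h import *
from workcell import capture
plan(pushpt((-2,-4),-3,30),-3,.181)
for n in("wrist",):
    im=capture(n);cv2.imwrite(f"pics/{n}6.png",im[...,::-1])
look(6)
```

```text
t 10.97 pos [0.5136 0.1749 0.1789] holder [-1.32e+02 -1.00e-01] turn wy total 0.005 shift shares total [ 0.334 -0.007  0.01 ] tilt [-0.0031 -1.     -0.0024] F [-0.3 -0.   0. ] g 0.159 q6 33.0
scene [254.7 276.5] 254 [-1.8 46.7]
scene [285.4 252.1] 247 [-78.    1.8]
scene [254.7 172.1] 136 [ -96.5 -288.9]
top [303.5 221.2] 271 [ -97.3 -292.5]
top [178.3 187.5] 139 [-74.4  -7.8]
top [142.2 178.6] 283 [-69.7  74.8]
top [276.7 148.2] 85 [  54.4 -206.5]
top [165.5 150.2] 91 [ 3.6 38. ]
```

View pics/wrist6.png

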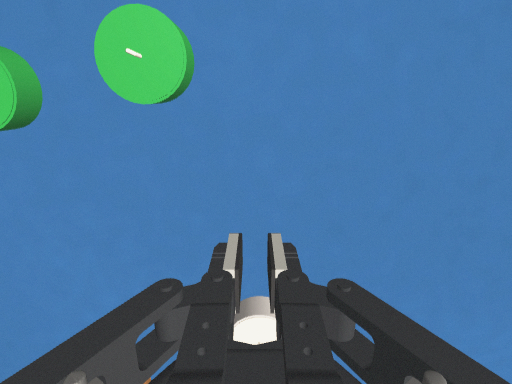

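View pics/scene6.png

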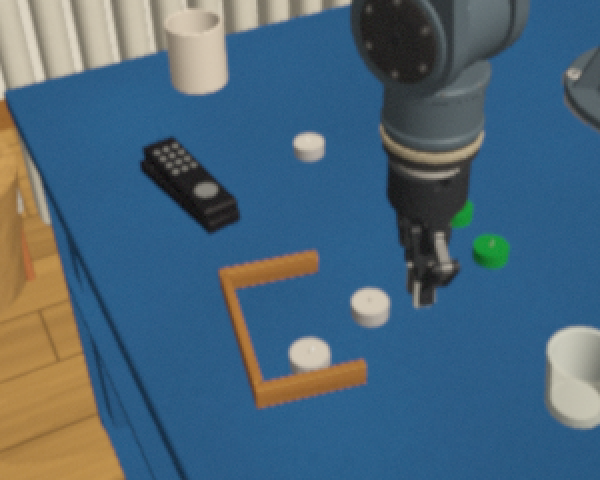

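The wrist view shows B at (255,325) in line with the gap, and the scene view shows the fingers ahead of B pointing into the mouth. I'm pushing it in.

Emit:
step_arm --pt "0.02 -0.005 0 0 0 0 16" --pt "0.02 0 0 0 0 0 16" --pt "0.03 0 0 0 0 0 16" --pt "0.03 0 0 0 0 0 16" --pt "0.03 0 0 0 0 0 16" --pt "0.03 0 0 0 0 0 16" --pt "0.03 0 0 0 0 0 16" --pt "0.03 0 0 0 0 0 16" --pt "0.03 0 0 0 0 0 16" --pt "0.03 0 0 0 0 0 16" --pt "0.02 0 0 0 0 0 16" --pt "0.02 0 0 0 0 0 16"

```text
t: 12.12
position: [0.6082, 0.1528, 0.1826]
tcp_rot: [[0.97, -0.0, 0.244], [-0.244, -0.0, 0.97], [-0.0, -1.0, -0.0]]
contact_force: [-0.7, 0.1, -0.5]
grip_width: 0.163
```

Emit:
step_arm --pt "0.01 0 0 0 0 0 16" --pt "0 0 0 0 0 0 16"

```text
t: 12.28
position: [0.6109, 0.1522, 0.1826]
tcp_rot: [[0.97, 0.0, 0.244], [-0.244, 0.0, 0.97], [0.0, -1.0, 0.0]]
contact_force: [-0.1, 0.5, -0.1]
grip_width: 0.162
```

Run:
```python
from h import *
plan(pushpt((-2,-4),-3,30),-3,.181)
look(7)
```

```text
t 12.28 pos [0.6109 0.1522 0.1826] holder [-32.1  -3.1] turn wy total 0.006 shift shares total [0.    0.005 0.002] tilt [ 1.e-04 -1.e+00  1.e-04] F [-0.1  0.5 -0.1] g 0.162 q6 28.1
scene [270.6 183.9] 98 [-119.2 -228.7]
top [303.5 221.2] 271 [ -97.3 -292.5]
top [276.7 148.2] 85 [  54.4 -206.5]
top [ 71.3 123.6] 310 [ 24.6 260.2]
top [167.1  99.7] 224 [120.8  59.9]
top [91.1 91. ] 345 [108.8 235.1]
```

View pics/scene7.png

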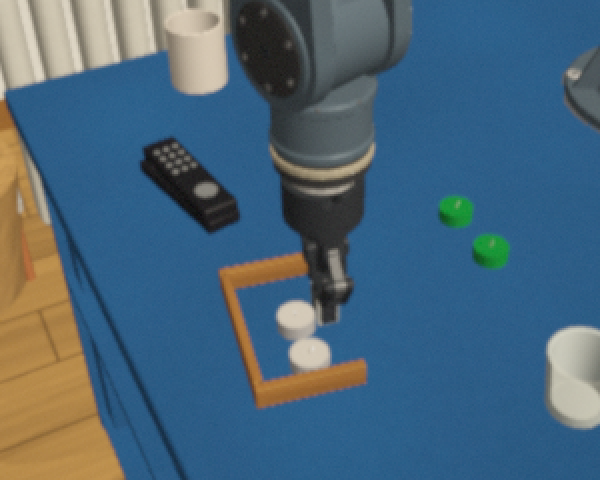

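A and B are both inside at crop (309,352) and (295,315). Next I back out and go to C.

Emit:
step_arm --pt "-0.05 0 0 0 0 0 16" --pt "-0.1 0 0 0 0 0 16" --pt "-0.1 -0.05 0 0 0 0 16" --pt "-0.05 -0.1 0 0 0 0 16" --pt "0 -0.1 0 0 -0.11 0 16" --pt "0 0 0 0 -0.11 0 16" --pt "0 0 0 0 -0.11 0 16" --pt "0 0 0 0 -0.11 0 16" --pt "0 0 0 0 -0.11 0 16" --pt "0 0 0 0 -0.11 0 16" --pt "0 0 0 0 -0.11 0 16" --pt "0 0 0 0 -0.11 0 16"

```text
t: 13.38
position: [0.5227, 0.1743, 0.2578]
tcp_rot: [[0.777, -0.0, -0.63], [0.63, 0.0, 0.777], [-0.0, -1.0, 0.0]]
contact_force: [0.2, -0.8, 0.7]
grip_width: 0.165
```

Emit:
step_arm --pt "0 0 0 0 -0.11 0 16" --pt "0 0 0 0 -0.11 0 16" --pt "0 0 0 0 -0.11 0 16" --pt "0 0 0 0 -0.11 0 16" --pt "0 0 0 0 -0.11 0 16" --pt "0 0 0 0 -0.06 0 16" --pt "0 0 0 0 0 0 16"

```text
t: 13.97
position: [0.5228, 0.1743, 0.2578]
tcp_rot: [[0.25, -0.0, -0.968], [0.968, 0.0, 0.25], [0.0, -1.0, 0.0]]
contact_force: [-0.6, -0.1, 0.0]
grip_width: 0.159
```

Run:
```python
from h import *
plan(pushpt((-97,-291),87.2,54),87.2,.181)
```

```text
t 13.97 pos [0.5228 0.1743 0.2578] holder [-122.9    1.2] turn wy total -0.004 shift shares total [-1.149  0.256 -0.134] tilt [ 0.e+00 -1.e+00  1.e-04] F [-0.6 -0.1  0. ] g 0.159 q6 -57.1
```

Emit:
step_arm --pt "-0.1 0 -0.01 0 0 0 16" --pt "-0.12 0 -0.02 0 0 0 16" --pt "-0.12 0 -0.02 0 0 0 16" --pt "-0.12 0 -0.02 0 0 0 16" --pt "-0.12 0 -0.02 0 0 0 16" --pt "-0.12 0 -0.02 0 0 0 16" --pt "-0.12 0 -0.02 0 0 0 16" --pt "-0.12 0 0 0 0 0 16" --pt "-0.11 0 0 0 0 0 16" --pt "-0.07 0 0 0 0 0 16" --pt "-0.03 0 0 0 0 0 16" --pt "0 0 0 0 0 0 16"

```text
t: 14.97
position: [0.4728, -0.1707, 0.2578]
tcp_rot: [[0.258, 0.0, -0.966], [0.966, -0.0, 0.258], [-0.0, -1.0, -0.0]]
contact_force: [-0.4, 0.6, 0.3]
grip_width: 0.161
```

Run:
```python
from h import *
plan(pushpt((-97,-291),87.2,54),87.2,.181)
```

```text
t 14.97 pos [ 0.4728 -0.1707  0.2578] holder [-103.4 -346.9] turn wy total -0.012 shift shares total [ 0.007  0.256 -0.012] tilt [-2.e-04 -1.e+00 -1.e-04] F [-0.4  0.6  0.3] g 0.161 q6 -94.9
```

Emit:
step_arm --pt "0 0.07 -0.01 0 -0.01 0 16" --pt "0 0.08 0 0 0 0 16" --pt "0 0.06 0 0 0 0 16" --pt "0 0.04 0 0 0 0 16" --pt "0 0 0 0 0 0 16"

```text
t: 15.38
position: [0.4756, -0.1685, 0.1805]
tcp_rot: [[0.243, -0.003, -0.97], [0.97, 0.002, 0.243], [0.001, -1.0, 0.004]]
contact_force: [-1.0, 0.6, -0.7]
grip_width: 0.162
```

Run:
```python
from h import *
from workcell import capture
plan(pushpt((-85,-50),87.2,30),87.2,.181)
for n in("wrist",):
    im=capture(n);cv2.imwrite(f"pics/{n}8.png",im[...,::-1])
look(8)
```

```text
t 15.38 pos [ 0.4756 -0.1685  0.1805] holder [-101.2 -344.2] turn wy total 0.003 shift shares total [ 0.882 -0.002 -0.006] tilt [ 7.0e-04 -1.0e+00  3.7e-03] F [-1.   0.6 -0.7] g 0.162 q6 -95.4
scene [254.8 172.2] 136 [ -96.5 -288.6]
top [303.5 221.2] 271 [ -97.3 -292.5]
top [183.7 156.5] 247 [-3.2 -5. ]
top [276.6 148.3] 83 [  54.2 -206.3]
top [161.  151.9] 247 [-2.2 47.2]
```

View pics/wrist8.png

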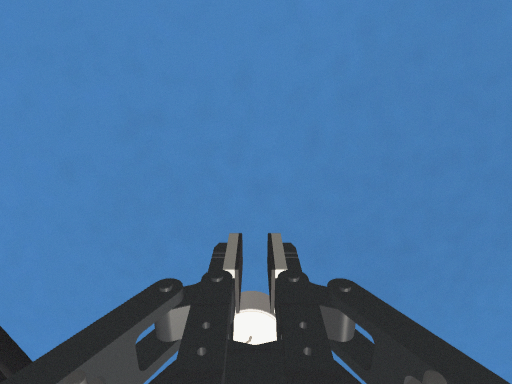

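View pics/scene8.png

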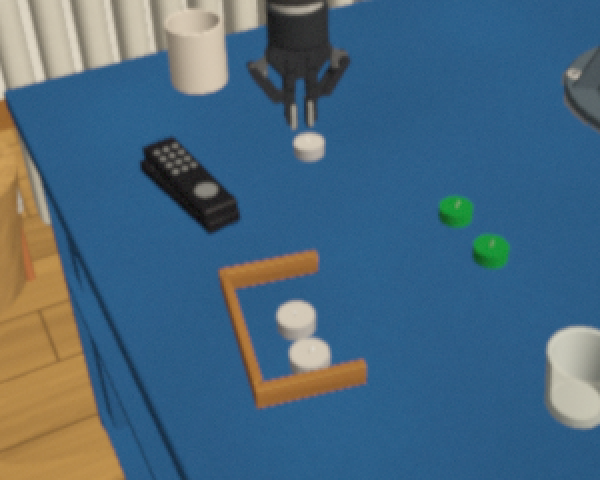

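C is in line with the gap at wrist (255,325). Both views put A and B well inside, at (-2,47) and (-3,-5) mm in the holder frame.

Emit:
step_arm --pt "0.03 0 -0.006 0 0 0 16" --pt "0.02 0 0 0 0 0 16" --pt "0.02 0 0 0 0 0 16" --pt "0.03 0 0 0 0 0 16" --pt "0.03 0 0 0 0 0 16" --pt "0.035 0 0 0 0 0 16" --pt "0.035 0 0 0 0 0 16" --pt "0.035 0 0 0 0 0 16" --pt "0.035 0 0 0 0 0 16" --pt "0.035 0 0 0 0 0 16" --pt "0.035 0 0 0 0 0 16" --pt "0.035 0 0 0 0 0 16"

```text
t: 16.53
position: [0.5057, -0.0604, 0.1827]
tcp_rot: [[0.243, 0.0, -0.97], [0.97, 0.0, 0.243], [0.0, -1.0, -0.0]]
contact_force: [0.0, -0.5, 0.7]
grip_width: 0.161
```

Run:
```python
from h import *
plan(pushpt((-85,-50),87.2,30),87.2,.181)
look(9)
```

```text
t 16.53 pos [ 0.5057 -0.0604  0.1827] holder [ -93.1 -232.2] turn wy total 0.003 shift shares total [0.508 0.006 0.003] tilt [ 0. -1. -0.] F [ 0.  -0.5  0.7] g 0.161 q6 -82.7
scene [262.7 192.9] 164 [ -90.9 -200. ]
top [259.2 200.9] 222 [ -71. -189.]
top [284.1 170.1] 180 [   7.8 -231.3]
top [183.7 156.5] 247 [-3.2 -5. ]
top [160.9 151.9] 246 [-2.2 47.3]
```

View pics/scene9.png

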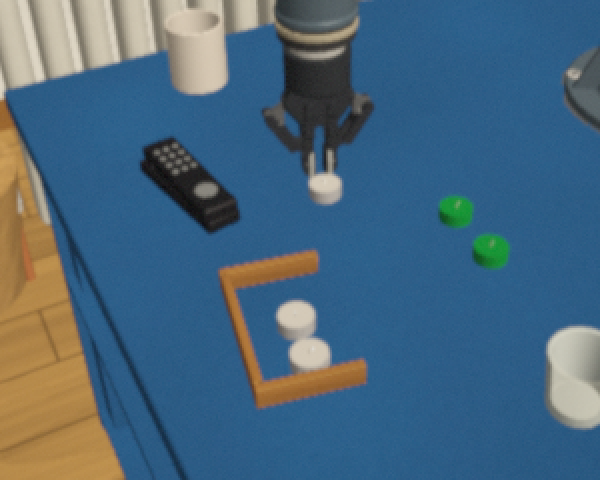

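C is still nested, at crop (325,188), and tracking straight.

Emit:
step_arm --pt "0.03 0 0 0 0 0 16" --pt "0.035 0 0 0 0 0 16" --pt "0.035 0 0 0 0 0 16" --pt "0.035 0 0 0 0 0 16" --pt "0.035 0 0 0 0 0 16" --pt "0.035 0 0 0 0 0 16" --pt "0.035 0 0 0 0 0 16" --pt "0.035 0 0 0 0 0 16" --pt "0.035 0 0 0 0 0 16" --pt "0.035 0 0 0 0 0 16" --pt "0.035 0 0 0 0 0 16" --pt "0.03 0 0 0 0 0 16"

```text
t: 17.63
position: [0.5356, 0.059, 0.1827]
tcp_rot: [[0.243, 0.0, -0.97], [0.97, 0.0, 0.243], [0.0, -1.0, -0.0]]
contact_force: [0.4, 0.1, -0.4]
grip_width: 0.158
```

Emit:
step_arm --pt "0.03 0 0 0 0 0 16" --pt "0.03 0 0 0 0 0 16" --pt "0.02 0 0 0 0 0 16" --pt "0.01 0 0 0 0 0 16" --pt "0 0 0 0 0 0 16"

```text
t: 18.05
position: [0.5421, 0.0846, 0.1827]
tcp_rot: [[0.243, -0.0, -0.97], [0.97, 0.0, 0.243], [0.0, -1.0, 0.0]]
contact_force: [-0.6, -0.0, -0.3]
grip_width: 0.158
```

Run:
```python
from h import *
plan(pushpt((-85,-50),87.2,30),87.2,.181)
look(10)
```

```text
t 18.05 pos [0.5421 0.0846 0.1827] holder [-86.2 -83. ] turn wy total 0.003 shift shares total [0.01  0.006 0.001] tilt [ 1.e-04 -1.e+00  0.e+00] F [-0.6 -0.  -0.3] g 0.158 q6 -67.1
scene [280.1 234.4] 223 [-84.3 -50.9]
top [128.2 180.1] 315 [-78.6 104.5]
top [229.9 162.1] 245 [   3.4 -108.9]
top [276.7 148.2] 84 [  54.4 -206.4]
top [150.1 144.9] 333 [ 9.1 74.5]
```

View pics/scene10.png

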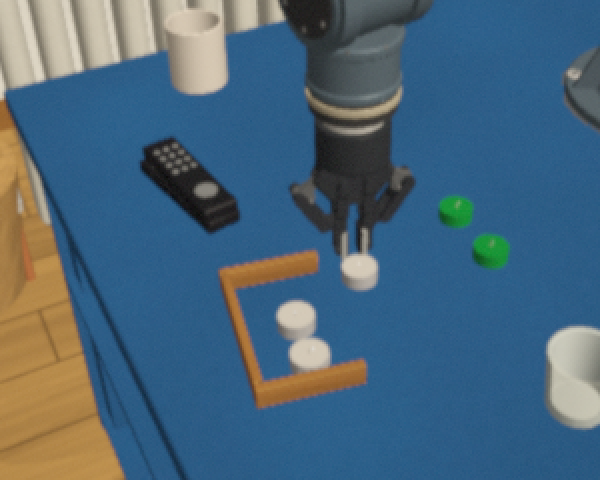

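Emit:
step_arm --pt "-0.05 0 0 0 0 0 16" --pt "-0.1 -0.05 0 0 0 0 16" --pt "0 -0.1 0 0 0.1 0 16" --pt "0 -0.1 0 0 0.11 0 12" --pt "0 0 0 0 0.11 0 12" --pt "0 0 0 0 0.11 0 12" --pt "0 0 0 0 0.11 0 12" --pt "0 0 0 0 0.11 0 12" --pt "0 0 0 0 0.11 0 12" --pt "0 0 0 0 0.11 0 12" --pt "0 0 0 0 0.11 0 12" --pt "0 0 0 0 0.11 0 12"

```text
t: 19.15
position: [0.5308, 0.0399, 0.2577]
tcp_rot: [[0.984, -0.0, -0.176], [0.176, -0.0, 0.984], [-0.0, -1.0, -0.0]]
contact_force: [0.9, -0.4, -0.2]
grip_width: 0.124
```

Emit:
step_arm --pt "0 0 0 0 0.11 0 12" --pt "0 0 0 0 0.11 0 12" --pt "0 0 0 0 0.11 0 12" --pt "0 0 0 0 0.03 0 12" --pt "0 0 0 0 0 0 12"

```text
t: 19.57
position: [0.5308, 0.0399, 0.2577]
tcp_rot: [[0.981, -0.0, 0.195], [-0.195, -0.0, 0.981], [-0.0, -1.0, -0.0]]
contact_force: [-0.1, -0.4, -0.4]
grip_width: 0.123
```

Run:
```python
from h import *
plan(pushpt((-85,-51.5),0,54),0,.181)
```

```text
t 19.57 pos [0.5308 0.0399 0.2577] holder [ -88.3 -129. ] turn wy total 0.004 shift shares total [-0.169  0.256  0.258] tilt [-1.e-04 -1.e+00 -1.e-04] F [-0.1 -0.4 -0.4] g 0.123 q6 15.5
```

Emit:
step_arm --pt "-0.05 0 0.06 0 0 0 12" --pt "-0.05 0 0.08 0 0 0 12" --pt "-0.05 0 0.08 0 0 0 12" --pt "-0.02 0 0.04 0 0 0 12" --pt "0 0 0 0 0 0 12" --pt "0 0.07 0 0 0 0 12" --pt "0 0.08 0 0 0 0 12" --pt "0 0.06 0 0 0 0 12" --pt "0 0.04 0 0 0 0 12" --pt "0 0 0 0 0 0 12"

```text
t: 20.4
position: [0.4951, 0.1257, 0.1805]
tcp_rot: [[0.981, -0.003, 0.192], [-0.192, -0.001, 0.981], [-0.003, -1.0, -0.002]]
contact_force: [-1.5, -0.6, -0.7]
grip_width: 0.119
```

Run:
```python
from h import *
from workcell import capture
plan(pushpt((-3,-51.5),0,30),0,.181)
for n in("wrist",):
    im=capture(n);cv2.imwrite(f"pics/{n}11.png",im[...,::-1])
look(11)
```

```text
t 20.4 pos [0.4951 0.1257 0.1805] holder [-140.4  -52. ] turn wy total 0.006 shift shares total [ 0.358 -0.002  0.002] tilt [-0.0032 -1.     -0.0017] F [-1.5 -0.6 -0.7] g 0.119 q6 25.3
scene [280.  234.5] 223 [-84.2 -50.9]
top [189.4 199.6] 269 [-96.4 -37.5]
top [276.7 148.3] 86 [  54.2 -206.5]
```

View pics/wrist11.png

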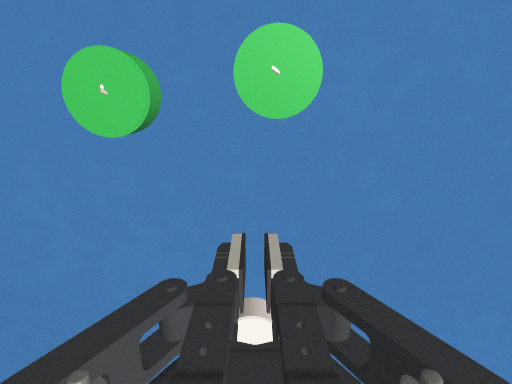

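View pics/scene11.png

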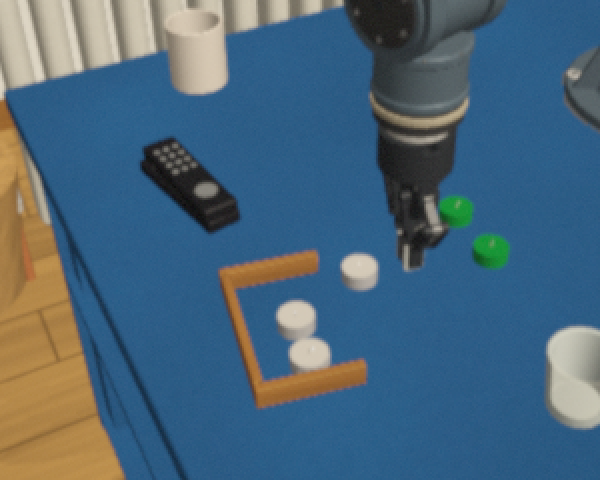

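C is centred in the gap, at wrist (255,325). I'll push it in along y ≈ -51 mm and watch the force near the wall.

Emit:
step_arm --pt "0.02 0 0 0 0 0 12" --pt "0.02 0 0 0 0 0 12" --pt "0.03 0 0 0 0 0 12" --pt "0.03 0 0 0 0 0 12" --pt "0.03 0 0 0 0 0 12" --pt "0.03 0 0 0 0 0 12" --pt "0.02 0 0 0 0 0 12" --pt "0.02 0 0 0 0 0 12"

```text
t: 21.22
position: [0.5556, 0.115, 0.1825]
tcp_rot: [[0.981, -0.0, 0.193], [-0.193, -0.0, 0.981], [-0.0, -1.0, -0.0]]
contact_force: [0.3, 0.0, 0.2]
grip_width: 0.118
```

Run:
```python
from h import *
plan(pushpt((-3,-51.5),0,30),0,.181)
look(12)
```

```text
t 21.22 pos [0.5556 0.115  0.1825] holder [-79.  -50.5] turn wy total 0.006 shift shares total [ 0.153  0.005 -0.003] tilt [-2.e-04 -1.e+00 -1.e-04] F [0.3 0.  0.2] g 0.118 q6 22.8
scene [264.3 238.8] 224 [-49.  -47.6]
scene [289.  164.1] 78 [-189.6 -297.1]
top [276.7 148.2] 85 [  54.4 -206.5]
top [101.  169.1] 334 [-65.4 169.5]
top [201.2 147.6] 238 [ 24.3 -39.3]
top [121.8 134.8] 327 [ 20.4 142.3]
```

View pics/scene12.png

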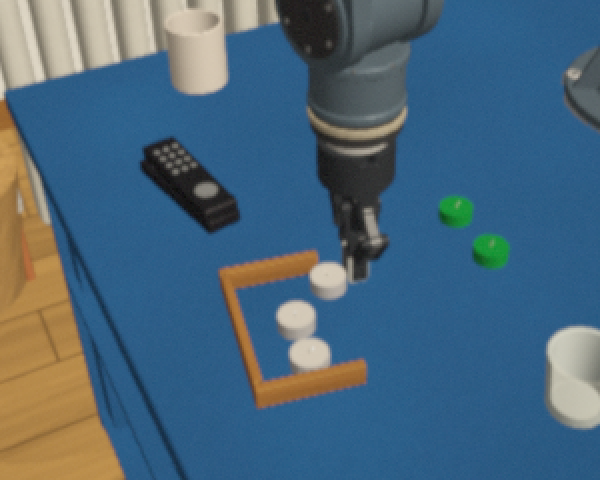

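Emit:
step_arm --pt "0.02 0 0 0 0 0 12" --pt "0.03 0 0 0 0 0 12" --pt "0.03 0 0 0 0 0 12" --pt "0.03 0 0 0 0 0 12" --pt "0.02 0 0 0 0 0 12" --pt "0.01 0 0 0 0 0 12" --pt "0 0 0 0 0 0 12"

```text
t: 21.9
position: [0.5966, 0.107, 0.1826]
tcp_rot: [[0.981, 0.0, 0.193], [-0.193, 0.0, 0.981], [0.0, -1.0, 0.0]]
contact_force: [0.1, -0.0, 0.5]
grip_width: 0.115
```

Run:
```python
from h import *
plan(pushpt((-3,-51.5),0,30),0,.181)
look(13)
```

```text
t 21.9 pos [0.5966 0.107  0.1826] holder [-37.2 -50.2] turn wy total 0.006 shift shares total [ 0.014  0.005 -0.004] tilt [ 1.e-04 -1.e+00  0.e+00] F [ 0.1 -0.   0.5] g 0.115 q6 21.3
scene [266.  168.3] 84 [-128.2 -296.6]
top [276.7 148.2] 85 [  54.4 -206.4]
top [110.4 132.6] 328 [ 20.5 168.7]
top [208.2 114. ] 251 [104.7 -39.1]
top [130.9  99.9] 330 [104.9 140.9]
```

View pics/scene13.png

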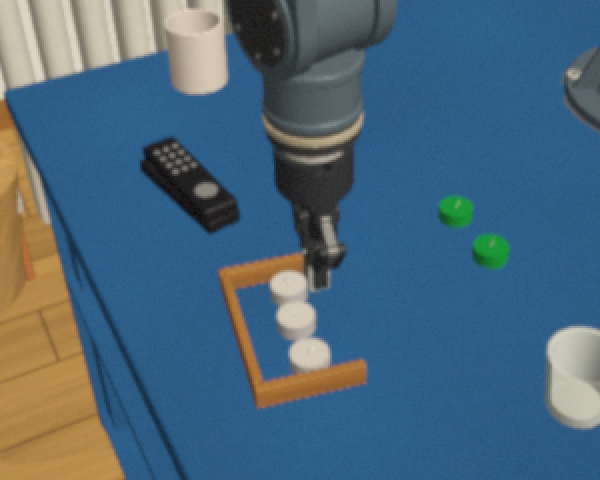

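All three are inside, at crop (288,287), (296,318) and (309,352). I'm retreating clear before a last check.

Emit:
step_arm --pt "-0.05 0 0 0 0 0 12" --pt "-0.1 0 0 0 0 0 12" --pt "-0.1 -0.05 0 0 0 0 12" --pt "-0.05 -0.1 0 0 0 0 12" --pt "-0.05 -0.1 0 0 0 0 12" --pt "-0.1 -0.1 0 0 0 0 12" --pt "-0.1 0 -0.1 0 0 0 12" --pt "0 0 -0.1 0 0 0 12" --pt "0 0 -0.1 0 0 0 12" --pt "0 0 -0.1 0 0 0 12" --pt "0 0 -0.1 0 0 0 12" --pt "0 0 0 0 0 0 12"

```text
t: 23.0
position: [0.4049, -0.0112, 0.2873]
tcp_rot: [[0.981, -0.0, 0.195], [-0.195, -0.001, 0.981], [0.0, -1.0, -0.001]]
contact_force: [1.3, 0.1, 0.1]
grip_width: 0.12
```

Emit:
step_arm --pt "0 0 -0.1 0 0 0 12" --pt "0 0 -0.1 0 0 0 12" --pt "0 0 -0.1 0 0 0 12" --pt "0 0 0 0 0 0 12" --pt "0 0 0 0 0 0 12"

```text
t: 23.42
position: [0.3886, -0.0971, 0.2872]
tcp_rot: [[0.981, 0.0, 0.195], [-0.195, 0.0, 0.981], [0.0, -1.0, 0.0]]
contact_force: [-1.1, 0.8, -0.5]
grip_width: 0.12
```

Run:
```python
from h import *
from workcell import capture
plan((-200,0),0,.3)
look(14)
p0=np.load("pics/top.npy");im=capture("top")
d=np.abs(im.astype(int)-p0).max(2)>50
print(d[120:170,255:340].sum(), d[165:220,385:460].sum(), d[215:260,60:105].sum(), d[248:275,165:230].sum())
```

```text
t 23.42 pos [ 0.3886 -0.0971  0.2872] holder [-200.6 -291.5] turn wy total 0.003 shift shares total [ 0.002 -0.043  0.972] tilt [ 1.e-04 -1.e+00  1.e-04] F [-1.1  0.8 -0.5] g 0.12 q6 -2.8
top [279.4 262.4] 45 [-194.8 -255.8]
top [307.  265.7] 41 [-190.8 -315.5]
top [203.2 162. ] 253 [ -7.4 -50.4]
top [183.7 156.5] 247 [-3.2 -5.1]
top [276.7 148.3] 81 [  54.2 -206.5]
top [160.9 151.9] 245 [-2.2 47.3]
0 661 0 0
```

View pics/top14.png

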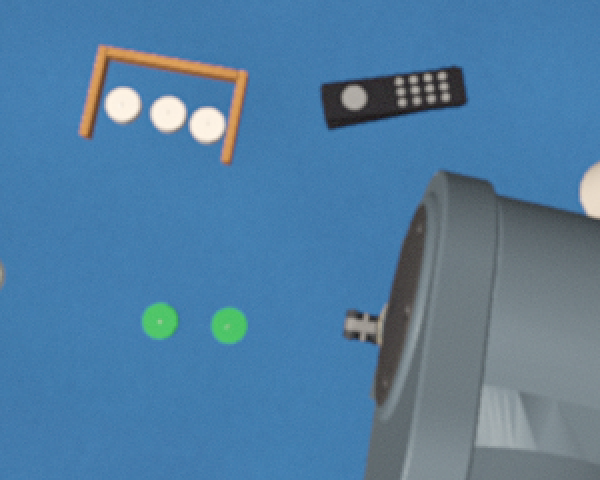

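View pics/scene14.png

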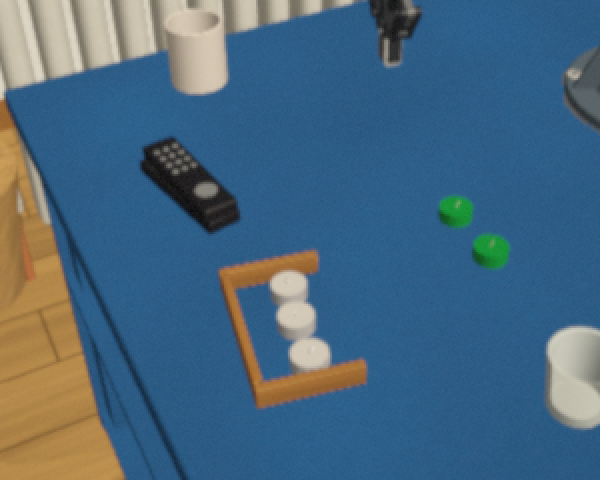

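All three stand upright and wholly inside. The difference flagged at the mug in the top view is the arm covering it; the scene view shows the mug unmoved.

```bash
python3 -c "
from workcell import finish_job
print(finish_job())"
```

```text
the job is handed in; nothing more can be done
None
```

All three white tealights are upright and wholly inside the holder, and the job was handed in at about 23.5 s. I pushed each one across the shelf nested between the two slightly open fingertips. A went in with one straight push; B and C each took two.

- **Tealight positions:** the last top view puts them at about (-2, 47), (-3, -5) and (-7, -50) mm in the holder frame. To be wholly inside, x must be within ±28.5 mm and y within ±56 mm.
- **Bystanders:** the remotes, the votive and the green look-alikes show no change from the first picture.
- **Mug:** my before-and-after check flagged the mug's area in the top view, because the arm was covering it. The scene view shows the mug where it was.
- **Contact and agreement:** the force readings at the end of each move stayed under about 2 N. The two cameras disagreed by up to about 4 mm on tealight positions, less than the clearance to the holder's walls.

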